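Offer the cover plate over the end of the ledge

ROBOT

A 7-joint arm with a two-finger parallel gripper is mounted at the origin on the work surface. World frame = base frame: x ahead of the robot, y to its left, z up, the work surface at z = 0. Lengths are in m, angles in degrees, forces in N, time in s.
With the tool pointing down it reaches from about 0.425 to 0.875 m from the base axis. Payload 4.7 kg.
Tool frame: the origin (TCP) lies at the very end of the fingers, on their centre line; the grasp point (between the pads) lies 19 mm behind it; z points along the fingers, y is the direction in which the jaws open and shut (so a half turn about z gives the same grasp; the last joint's range is limited). The gripper opens to 87 mm and grips with 3 to 60 N. Pads are 19 mm wide; open, the fingers measure 117 mm over their backs; the gripper's body (75 mm by 190 mm) begins 51 mm behind the grasp point.
Start: joints at [67.557, 18.392, -4.016, 83.108, 1.295, 78.541, -3.26], TCP at [0.257, -0.597, 0.223] pointing down, gripper open.
Joint ranges: [-163.93, 163.93], [-17.29, 119.83], [-79.2, 71.16], [3.27, 140.29], [-89.18, 269.18], [5.43, 117.66], [-154.24, 154.24]. Speed limits (degrees/s): [147.25, 147.25, 180, 180, 180, 180, 180].

INTERFACE

Orientations are given as [roll, pitch, yaw] about the fixed x, y, z axes, in that order (R = Rz(yaw) Ry(pitch) Rx(roll)).
In Python, from cell import sensors, imaging, ticket gives the robot as it stands.
- The arm moves only by the tool carry_out, never from a script. Its argument "plan" is a list of rows, each an object of numbers: "fingers": the closure, from -1 (fully open) to 1 (shut); "dx", "dy", "dz": the shift along the tool's x, y, z normalised to -1 to 1, where 1 is 0.03 m; "rx", "ry", "rz": the turn, a rotation vector about the tool's x, y, z normalised to -1 to 1, where 1 is 10 degrees. A call has 1 to 12 rows; each row shifts and turns the commanded pose from where the row before left it, along the tool's axes as they then stand; what a row does not reach is not made up. A row lasts 1/8 s, in which the tool goes at most 62.5 mm and 10.7 degrees, less where a joint would pass 70% of its speed; a pose out of reach is approached as far as the arm can. A call with a number of a shift or a turn outside -1 to 1 is refused whole. A call with a gripper value outside its range is refused whole. The fingers move at their own pace and stop on an object; "force" is the grip in N (left out, the last holds). Time passes only in rows, so rows that do not move let the fingers close. It gives the time, the measured TCP pose, the force and the opening at its end, in the units of the state.
- sensors.get_obs(): the state, without advancing time (a new reading comes with each control period).
- imaging.read_camera(name): name is "scene" or "top" or "wrist"; returns a dict with "color" (480x640x3 uint8, red, green, blue), "mtx" (3x3 intrinsics, pixels), "dist_coeffs" ([k1, k2, p1, p2, k3] as OpenCV has them; the pictures are not rectified), "extrinsics" (4x4, takes a point from world to camera coordinates); the wrist camera has in their place "tool_from_camera" (4x4, takes a point from camera to tool coordinates, whose origin is the TCP and whose axes are the flange's). Camera axes: x right, y down, z forward; pixel columns grow to the right and rows downward; lengths in m; the calibration is good to about 2 mm. A picture is of the moment at which its call begins: read the wrist's pose just before it. There is no depth.
- ticket.sign_off(): hands the job in, once; it reports no verdict.
The state is a dict: "time_s": time; "qpos": joint angles; "joint_velocities": joint speeds; "effort": joint torques, N m; "tool_pos": TCP position; "tool_rot": TCP orientation; "force": force on the tool from outside, world axes, zero at the start; "wrist_torque": the same for the moment, N m; "grip_width": finger opening in m.
Only numpy, scipy, OpenCV 4.12 (cv2) and the standard library are available. Lean on these libraries where they do the work, as an engineer would, in place of code of your own. Each camera call takes 0.05 s, during which the arm holds its last target.

TASK

Push the black sliding stop on the white ledge fully aside, to the robot's end of its slot, and then push the flat aluminium cover plate along the ledge until about a third of its length sticks out past the end near the stop, so that somebody can take it by its free edge. The plate stays lying flat and straight along the ledge: push it only, never lift or tip it, and leave all the other things where they stand.

Things in the scene. Friction and masses are not known exactly. Their poses are not given: they have to be found in the camera images.
- ledge: fixed white bench riser on four posts: top surface 180 mm deep (its x, away from the robot) by 440 mm long (its y), 70 mm above the table. Along the whole rear (+x) side runs a fence 12 mm high above the top, its inner face at x = +82 mm. No wall at the ends or the front. The stop is near the -y end (the robot's right); that end, y = -220 mm, is the one to push the plate past. Origin: centre of the footprint, at table height
- ledge_end (a point): middle of the -y end edge of the ledge, on the top surface: (0, -220, 70) mm in the ledge's frame; axes as the ledge's, so -y points out beyond the end
- stop (a joint): how far the stop has been pushed from its blocking place, in m: 0 = blocking the plate's way, 0.080 = fully aside, at the slot end nearest the robot (there it meets a hard limit). Slides along the ledge's -x, needs about 2 N, stays where it is left
- stop_block (a point): the sliding stop: black block 30 mm (ledge x) x 16 mm (ledge y) x 22 mm high on the ledge's top, with a steel pin 14 mm thick rising from its middle to 41 mm above the ledge. This point: centre of its underside, at ledge height; in the ledge's frame (10 mm - joint value, -185 mm, 70 mm)
- cover_plate: loose flat aluminium plate 90 mm (its x) x 130 mm long (its y), 6 mm thick, with a 24 mm hole in the middle, about 0.2 kg, lying flat on the ledge, its length roughly along the ledge. Origin: centre of its underside; z up; its -y end leads towards the stop
- plate_edge (a point): middle of the plate's leading short edge (-y end), on the underside: (0, -65, 0) mm in the plate's frame
- vial: small clear glass vial with a cap, 28 mm across, 45 mm tall, standing on the ledge near its far-left end (+y end); origin: centre of its underside
- reagent_bottle: capped amber bottle, 66 mm across, 135 mm tall, on the table behind the ledge; origin: centre of its underside
- beaker: open clear glass beaker, 70 mm across, 85 mm tall, on the table behind the ledge; origin: centre of its underside
- vessel_lid: round white plastic lid, 90 mm across, 8 mm thick with a central knob 26 mm high in all, on the table in front of the ledge; origin: centre of its underside
- jar: squat white jar with black cap, 56 mm across, 55 mm tall, on the table in front of the ledge; origin: centre of its underside
- spatula: slim double-ended steel lab spatula 150 mm long, 14 mm wide at its ends, 5 mm thick, lying on the table in front of the ledge; origin: underneath, at mid-length; long axis = its x
- weigh_tray: small open white plastic tray 75 x 75 x 22 mm, on the table beyond the ledge's stop end; origin: centre of its underside
Mind the look-alikes: they are no part of the job. There is more than one size of the cover_plate; the one meant has the size given above.

How it is judged:
By the outcome, as a careful person would: the job done as asked, in the order asked, and still so for the second after the job is handed in, with the robot touching nothing.
It also fails if it takes over 54 s, if anything falls off the work surface, if the arm or the gripper's body presses on something with over 40 N, if the wrist force passes 120 N, or if a joint passes its speed limit or range.

## Working session

There is one attempt and no reset: what is moved stays moved. The work goes in short steps, Python scripts to look and compute and a tool call to move; the robot and the scene stay as the last step left them, time stands still between calls to the robot, and variables do not carry over. Pictures are saved under pics/ and viewed, and the job is handed in when it is done.

Besides the shell and the picture viewer there is one more tool, called after "Request:" by a JSON object that holds its "name" and its "arguments", one argument or row to a line. carry_out: Moves the arm, as the interface text tells. Scaled input: -1 to 1 covers 0.03 m each way for a shift and 10 degrees each way for a turn. Its arguments: {"type":"object","properties":{"plan":{"type":"array"},"force":{"type":"number"}},"required":["plan"]}

```bash
mkdir -p pics; ls; cat > h.py <<'E'
import numpy as np, cv2
from cell import sensors, imaging, ticket
def shot(name, fn):
    o=sensors.get_obs()
    c=imaging.read_camera(name)
    cv2.imwrite('pics/'+fn+'.png', cv2.cvtColor(c['color'],cv2.COLOR_RGB2BGR))
    np.savez('pics/'+fn+'.npz', **{k:np.array(v) for k,v in c.items()}, tp=o['tool_pos'], tr=o['tool_rot'])
    return c
E
python3 - <<'E'
from h import *
print(sensors.get_obs())
for n in ['scene','top','wrist']:
    c=shot(n,n+'0'); print(n,[ (k,np.round(v,3).tolist()) for k,v in c.items() if k!='color'])
print(sensors.get_obs()['time_s'])
E
```

```text
pics
{'time_s': 0.0, 'qpos': array([67.55992873, 18.44028933, -4.01347879, 83.17395532,  1.29631847,
       78.54039343, -3.25947619]), 'joint_velocities': array([ 0.0031005 ,  0.10287647, -0.01870445,  0.01929277,  0.0505033 ,
       -0.0165314 ,  0.05787454]), 'effort': array([ 3.75705467e-04, -4.91286564e+01, -4.03775750e-01, -3.12527704e+01,
       -6.40020682e-02,  4.36745526e-02,  1.59445899e-04]), 'tool_pos': array([ 0.25627251, -0.59675594,  0.22145559]), 'tool_rot': array([-1.79890668e+02,  7.61180923e-03,  2.32486464e+01]), 'force': array([ 0.1907064 ,  0.14803334, -1.34661975]), 'wrist_torque': array([-0.01000251,  0.02395346,  0.02650573]), 'grip_width': 0.0869107120663285}
scene [('mtx', [[453.94, 0.0, 317.881], [0.0, 453.94, 237.103], [0.0, 0.0, 1.0]]), ('dist_coeffs', [-0.093, 0.0, 0.0, 0.0, 0.0]), ('extrinsics', [[-0.83, 0.557, -0.018, 0.491], [0.323, 0.454, -0.831, -0.112], [-0.454, -0.696, -0.557, 1.18], [0.0, 0.0, 0.0, 1.0]])]
top [('mtx', [[620.167, 0.0, 318.448], [0.0, 620.167, 224.855], [0.0, 0.0, 1.0]]), ('dist_coeffs', [-0.214, 0.0, 0.0, 0.0, 0.0]), ('extrinsics', [[-0.009, -1.0, 0.015, -0.011], [-0.997, 0.008, -0.074, 0.586], [0.074, -0.016, -0.997, 1.25], [0.0, 0.0, 0.0, 1.0]])]
wrist [('mtx', [[363.133, 0.0, 321.03], [0.0, 363.133, 237.936], [0.0, 0.0, 1.0]]), ('dist_coeffs', [-0.008, 0.0, 0.0, 0.0, 0.0]), ('tool_from_camera', [[0.001, -0.96, -0.281, 0.077], [1.0, 0.0, 0.001, -0.0], [-0.001, -0.281, 0.96, -0.162], [0.0, 0.0, 0.0, 1.0]])]
0.15
```

View pics/top0.png

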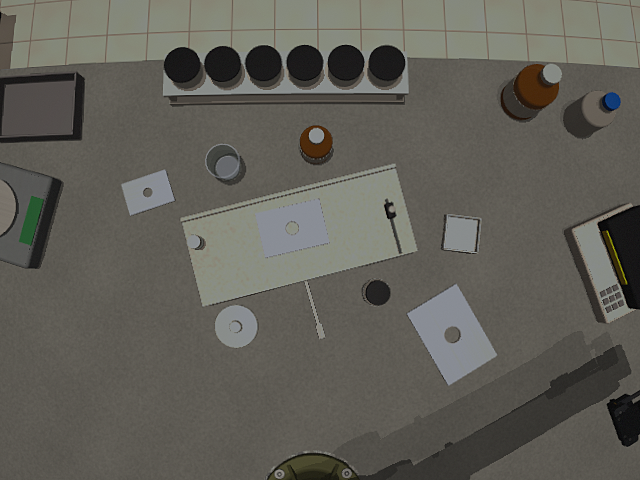

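View pics/scene0.png

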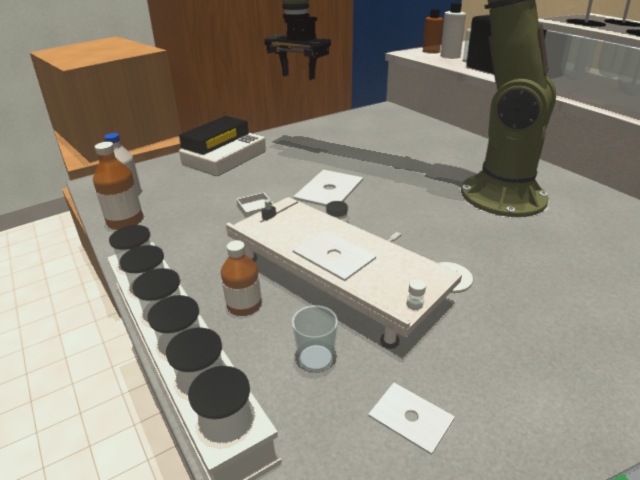

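View pics/wrist0.png

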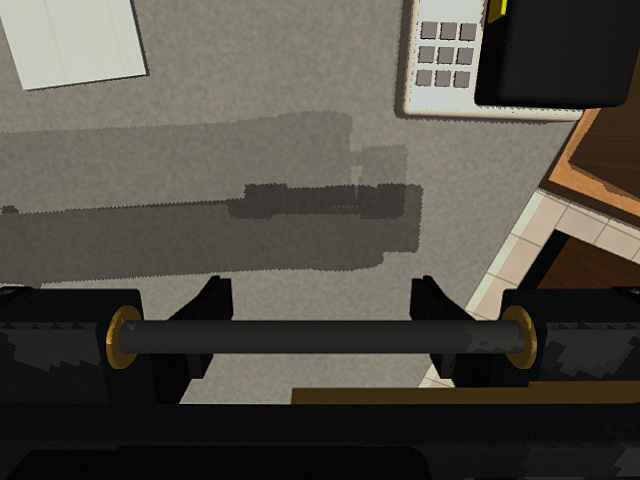

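The top view shows three holed plates: the one on the ledge at (292,228), a small one on the table at (148,192) and a large one on the table at (452,335). The ledge one should be the 90x130 mm plate. I'll measure all three and check an enlarged crop.

```bash
cat >> h.py <<'E'
def load(fn):
    return np.load('pics/'+fn+'.npz')
def cast(c, px, z):
    """fixed camera: pixel -> world on plane z"""
    px=np.asarray(px,float).reshape(-1,1,2)
    n=cv2.undistortPoints(px,c['mtx'],c['dist_coeffs']).reshape(-1,2)
    d=np.c_[n,np.ones(len(n))]
    if 'extrinsics' in c: E=np.array(c['extrinsics']); R=E[:3,:3].T; o=-R@E[:3,3]
    else:
        from scipy.spatial.transform import Rotation as Ro
        T=np.array(c['tool_from_camera']); Rt=Ro.from_euler('xyz',c['tr'],degrees=True).as_matrix()
        R=Rt@T[:3,:3]; o=Rt@T[:3,3]+c['tp']
    d=d@R.T
    return o+d*((z-o[2])/d[:,2])[:,None]
E
python3 - <<'E'
from h import *
c=load('top0'); im=c['color']
cv2.imwrite('pics/top0c.png',cv2.cvtColor(cv2.resize(im[150:320,165:435],None,fx=2.9,fy=2.9,interpolation=cv2.INTER_CUBIC),cv2.COLOR_RGB2BGR))
hsv=cv2.cvtColor(im,cv2.COLOR_RGB2HSV)
for p in [(292,245),(230,280),(350,190),(452,360),(140,200),(200,150)]: print(p,im[p[1],p[0]],hsv[p[1],p[0]])
E
```

```text
(292, 245) [138 142 150] [110  20 150]
(230, 280) [137 141 124] [ 37  31 141]
(350, 190) [137 142 130] [ 43  22 142]
(452, 360) [136 140 148] [110  21 148]
(140, 200) [136 141 145] [103  16 145]
(200, 150) [93 89 81] [20 33 93]
```

View pics/top0c.png

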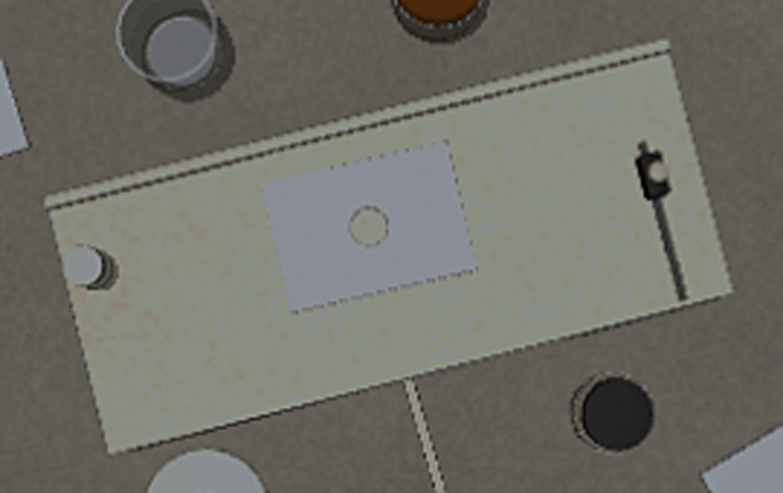

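The crop shows the holed bluish-grey plate on the ledge at about (292,228) in the full image. The black stop with its pin is at (390,209), and its slot runs to about (401,252). Next I measure them.

```bash
cat >> h.py <<'E'
def plates(c):
    im=c['color'].astype(int)
    m=((im[...,2]-im[...,0]>3)&(im[...,1]>105)).astype(np.uint8)
    m=cv2.morphologyEx(m,cv2.MORPH_OPEN,np.ones((3,3)))
    cs,_=cv2.findContours(m,cv2.RETR_EXTERNAL,cv2.CHAIN_APPROX_NONE)
    return [k for k in cs if cv2.contourArea(k)>800]
def rect_world(c,k,z):
    w=cast(c,k.reshape(-1,2),z)[:,:2]
    return cv2.minAreaRect((w*1000).astype(np.float32)), w
E
python3 - <<'E'
from h import *
c=load('top0'); im=c['color'].astype(int)
for k in plates(c):
    r,_=rect_world(c,k,0.076); print('z76',cv2.boundingRect(k),np.round(r[0],1),np.round(r[1],1),round(r[2],1))
    r,_=rect_world(c,k,0.006); print('  z6',np.round(r[0],1),np.round(r[1],1),round(r[2],1))
# ledge
m=((im.min(2)>105)).astype(np.uint8); 
n,l,s,ce=cv2.connectedComponentsWithStats(m); i=l[280,230]; m=(l==i).astype(np.uint8)
cs,_=cv2.findContours(m,cv2.RETR_EXTERNAL,cv2.CHAIN_APPROX_NONE); k=max(cs,key=cv2.contourArea)
r,w=rect_world(c,k,0.07); print('ledge',r,cv2.boxPoints(r).round(1).tolist())
# line fits of front edge & ends from pixel
box=cv2.boxPoints(r)
b=cast(c,[[203,305],[416,251],[396,165],[181,219]],0.07); print(b.round(4))
# dark stop
hs=((im.max(2)<60)).astype(np.uint8); hs[:,:370]=0; hs[:190]=0; hs[230:]=0; hs[:,410:]=0
ys,xs=np.nonzero(hs); print('stop px',xs.mean(),ys.mean(),xs.min(),xs.max(),ys.min(),ys.max())
E
```

```text
z76 (408, 285, 87, 99) [ 362.7 -278. ] [167.3 116.5] 29.9
  z6 [ 355.2 -294.2] [177.  123.2] 29.9
z76 (256, 199, 73, 58) [577.  37.] [ 89.6 129.5] 12.5
  z6 [581.9  38.9] [ 94.8 137. ] 12.5
z76 (123, 170, 51, 45) [650.4 326. ] [66.5 95.1] 17.5
  z6 [659.6 344.6] [ 70.3 100.6] 17.5
ledge ((502.2528076171875, 8.109771728515625), (290.2283935546875, 440.2003479003906), 13.90079402923584) [[308.5, 186.89999389648438], [414.29998779296875, -240.39999389648438], [696.0, -170.6999969482422], [590.2000122070312, 256.6000061035156]]
[[ 0.4258  0.2133  0.07  ]
 [ 0.5289 -0.2086  0.07  ]
 [ 0.7013 -0.1719  0.07  ]
 [ 0.5962  0.2577  0.07  ]]
stop px 389.36290322580646 212.7741935483871 384 395 200 229
```

```bash
python3 - <<'E'
from h import *
c=load('top0'); im=c['color'].astype(int)
g=c['color'].astype(float).mean(2); g=cv2.GaussianBlur(g,(3,3),0)
def edge(p,q,n,half=5):
    # along p->q sample perpendicular profiles, find max |gradient| subpixel
    p=np.array(p,float);q=np.array(q,float); t=(q-p)/np.linalg.norm(q-p); nn=np.array([-t[1],t[0]])
    out=[]
    for s in np.linspace(.08,.92,n):
        b=p+(q-p)*s; k=np.arange(-half,half+.01,.25); pts=b+k[:,None]*nn
        v=cv2.remap(g.astype(np.float32),pts[:,0].astype(np.float32)[None],pts[:,1].astype(np.float32)[None],cv2.INTER_LINEAR)[0]
        d=np.abs(np.gradient(v)); j=d.argmax()
        if d[j]>2: out.append(pts[j])
    return np.array(out)
def line(w):
    vx,vy,x,y=cv2.fitLine((w[:,:2]*1000).astype(np.float32),cv2.DIST_HUBER,0,.01,.01).ravel(); 
    return np.array([x,y]),np.array([vx,vy])
E={}
for nm,p,q in [('front',(203,305),(300,280.5)),('front2',(312,277.5),(416,251)),('right',(416,251),(398,172)),('left',(203,305),(184,228))]:
    e=edge(p,q,60); o,v=line(cast(c,e,0.07)); E[nm]=(o,v)
    print(nm,len(e),o.round(1),'ang',np.degrees(np.arctan2(v[1],v[0])).round(2))
e=np.r_[edge((203,305),(300,280.5),60),edge((312,277.5),(416,251),60)]; E['front']=line(cast(c,e,0.07)); v=E['front'][1]; print('front ang',np.degrees(np.arctan2(v[1],v[0])))
def X(a,b):
    (o,v),(p,w)=E[a],E[b]; s=np.linalg.solve(np.c_[v,-w],p-o); return o+s[0]*v
a=X('front','left'); b=X('front','right'); print(a,b,np.linalg.norm(a-b))
yax=(a-b)/np.linalg.norm(a-b); xax=np.array([yax[1],-yax[0]]); yaw=np.degrees(np.arctan2(xax[1],xax[0]))
o=(a+b)/2+90*xax; print('ledge origin',o,'yaw',yaw)
R=np.c_[xax,yax]
for k in plates(c):
    if 250<cv2.boundingRect(k)[0]<270:
        r,w=rect_world(c,k,0.076); bx=cv2.boxPoints(r); print('plate in ledge', ((bx-o)@R).round(1).tolist(), 'c',((np.array(r[0])-o)@R).round(1))
for nm,px,z in [('pin top?',(391.5,209),0.111),('blockcenter?',(390,210),0.092),('vial',(193,242),.115)]:
    print(nm,((cast(c,px,z)[0,:2]*1000-o)@R).round(1))
for f in [(10,-185),(-70,-185),(0,-220)]: print(f,(o+R@np.array(f)).round(1))
E
```

```text
front 60 [448.4 117. ] ang -75.88
front2 60 [501.2 -93.6] ang -76.14
right 60 [ 608.2 -191.9] ang 13.89
left 60 [508.6 236.4] ang 13.9
front ang -75.97913
[423.8806  215.39227] [ 530.38776 -211.12285] 439.61224
ledge origin [564.4529   23.93948] yaw 14.020864
plate in ledge [[-27.700000762939453, 75.5], [-31.100000381469727, -53.900001525878906], [58.400001525878906, -56.29999923706055], [61.900001525878906, 73.19999694824219]] c [15.4  9.6]
pin top? [  -0.5 -184.8]
blockcenter? [  -0.4 -184.4]
vial [ 32.8 198.8]
(10, -185) [ 619.  -153.1]
(-70, -185) [ 541.4 -172.5]
(0, -220) [ 617.8 -189.5]
```

```bash
python3 - <<'E'
from h import *
c=load('top0'); im=c['color']
cv2.imwrite('pics/top0s.png',cv2.cvtColor(cv2.resize(im[180:270,360:450],None,fx=6,fy=6,interpolation=cv2.INTER_NEAREST),cv2.COLOR_RGB2BGR))
E
```

```text
(no output)
```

View pics/top0s.png

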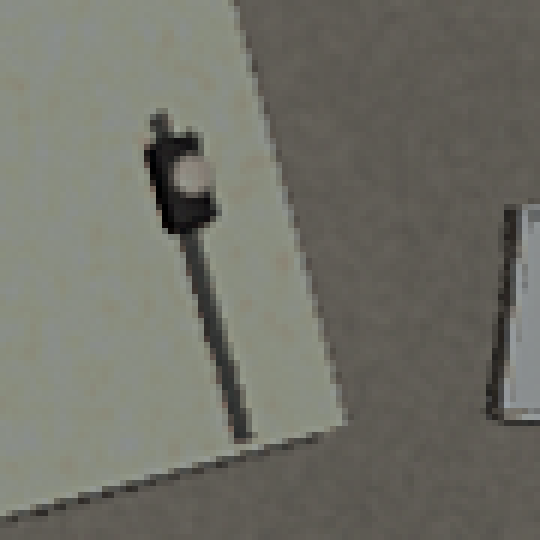

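```bash
cat >> h.py <<'E'
LO=np.array([564.45,23.94]); LY=14.0
_a=np.radians(LY); LR=np.array([[np.cos(_a),-np.sin(_a)],[np.sin(_a),np.cos(_a)]])
def L(w_m): return (np.asarray(w_m)[...,:2]*1000-LO)@LR
def st():
    o=sensors.get_obs(); p=o['tool_pos']
    print('t',o['time_s'],'ledge xy',L(p).round(1),'z',(p[2]*1000).round(1),'rot',o['tool_rot'].round(2),'F ledge',(np.r_[o['force'][:2]@LR,o['force'][2]]).round(1),'w',o['grip_width'])
    return o
E
python3 - <<'E'
from h import *
st()
c=load('top0'); s=load('scene0')
for nm,px,z in [('bottlecap',(316,135),.135),('beaker rim',(223,160),.085),('pin',(392.2,209.2),.111),('block bl',(394,217),.092),('slot end',(400.7,252),.07),('slot rear',(386.5,199),.07)]: print(nm,L(cast(c,px,z))[0].round(1))
im=s['color']
cv2.imwrite('pics/scene0s.png',cv2.cvtColor(cv2.resize(im[185:245,220:320],None,fx=7,fy=7,interpolation=cv2.INTER_CUBIC),cv2.COLOR_RGB2BGR))
E
```

```text
t 0.15 ledge xy [-449.1 -527.8] z 221.7 rot [-1.7992e+02  1.0000e-02  2.3250e+01] F ledge [ 0.4 -0.1  0.4] w 0.0869404494679895
bottlecap [170.  -78.9]
beaker rim [178.1 108.1]
pin [  -1.1 -186. ]
block bl [ -15.6 -188.4]
slot end [ -84.9 -186.8]
slot rear [  24.  -186.7]
```

View pics/scene0s.png

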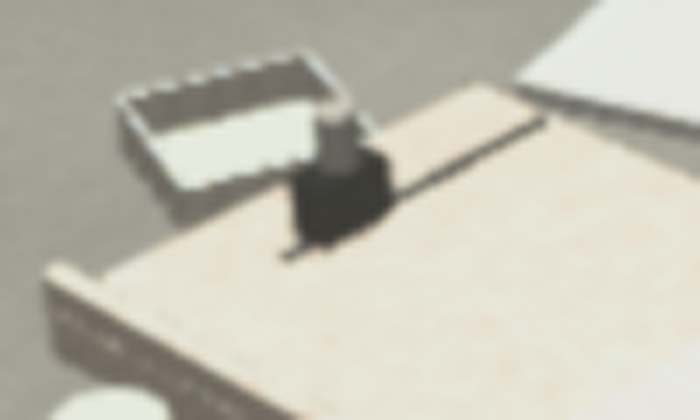

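Request:
{"name": "carry_out", "arguments": {
  "plan": [
    {"fingers":1,"rz":-1},
    {"fingers":1,"rz":-1},
    {"fingers":1,"rz":-1},
    {"fingers":1,"rz":-1},
    {"fingers":1,"rz":-1},
    {"fingers":1,"rz":-1},
    {"fingers":1,"rz":-1},
    {"fingers":1,"rz":-1},
    {"fingers":1,"rz":-0.08}
  ],
  "force": 20
}}

```text
validation failed for argument at $.pl...
```

```bash
python3 -c "
from h import *
st()"
```

```text
t 0.15 ledge xy [-449.1 -527.8] z 221.7 rot [-1.7992e+02  1.0000e-02  2.3250e+01] F ledge [ 0.4 -0.1  0.4] w 0.0869404494679895
```

Request:
{"name": "carry_out", "arguments": {
  "plan": [
    {"fingers":1,"dx":0,"dy":0,"dz":0,"rx":0,"ry":0,"rz":-1},
    {"fingers":1,"dx":0,"dy":0,"dz":0,"rx":0,"ry":0,"rz":-1},
    {"fingers":1,"dx":0,"dy":0,"dz":0,"rx":0,"ry":0,"rz":-1},
    {"fingers":1,"dx":0,"dy":0,"dz":0,"rx":0,"ry":0,"rz":-1},
    {"fingers":1,"dx":0,"dy":0,"dz":0,"rx":0,"ry":0,"rz":-1},
    {"fingers":1,"dx":0,"dy":0,"dz":0,"rx":0,"ry":0,"rz":-1},
    {"fingers":1,"dx":0,"dy":0,"dz":0,"rx":0,"ry":0,"rz":-1},
    {"fingers":1,"dx":0,"dy":0,"dz":0,"rx":0,"ry":0,"rz":-1},
    {"fingers":1,"dx":0,"dy":0,"dz":0,"rx":0,"ry":0,"rz":-0.08}
  ],
  "force": 20
}}

```text
time_s: 1.27
tool_pos: [0.2564, -0.5971, 0.2221]
tool_rot: [-180.0, -0.0, 104.0]
force: [0.2, -0.7, 0.8]
grip_width: 0.0055
```

```bash
python3 -c "
from h import *
st()"
```

```text
t 1.275 ledge xy [-449.2 -528. ] z 222.1 rot [-1.8000e+02 -4.0000e-02  1.0398e+02] F ledge [ 0.  -0.7  0.8] w 0.005533438775394241
```

Request:
{"name": "carry_out", "arguments": {
  "plan": [
    {"fingers":1,"dx":0.67,"dy":1,"dz":0,"rx":0,"ry":0,"rz":0},
    {"fingers":1,"dx":0.67,"dy":1,"dz":0,"rx":0,"ry":0,"rz":0},
    {"fingers":1,"dx":0.67,"dy":1,"dz":0,"rx":0,"ry":0,"rz":0},
    {"fingers":1,"dx":0.67,"dy":1,"dz":0,"rx":0,"ry":0,"rz":0},
    {"fingers":1,"dx":0.67,"dy":1,"dz":0,"rx":0,"ry":0,"rz":0},
    {"fingers":1,"dx":0.67,"dy":1,"dz":0,"rx":0,"ry":0,"rz":0},
    {"fingers":1,"dx":0.67,"dy":1,"dz":0,"rx":0,"ry":0,"rz":0},
    {"fingers":1,"dx":0.67,"dy":1,"dz":0,"rx":0,"ry":0,"rz":0},
    {"fingers":1,"dx":0.67,"dy":1,"dz":0,"rx":0,"ry":0,"rz":0},
    {"fingers":1,"dx":0.67,"dy":1,"dz":0,"rx":0,"ry":0,"rz":0},
    {"fingers":1,"dx":0.67,"dy":1,"dz":0,"rx":0,"ry":0,"rz":0},
    {"fingers":1,"dx":0.67,"dy":1,"dz":0,"rx":0,"ry":0,"rz":0}
  ]
}}

```text
time_s: 2.78
tool_pos: [0.5478, -0.275, 0.2225]
tool_rot: [-180.0, 0.0, 103.9]
force: [0.1, -0.7, -0.6]
grip_width: 0.0004
```

```bash
python3 -c "
from h import *
st()"
```

```text
t 2.775 ledge xy [ -88.4 -286. ] z 222.5 rot [-1.7999e+02  1.0000e-02  1.0385e+02] F ledge [-0.1 -0.7 -0.6] w 0.00035701381031249326
```

Still to go: +138 mm along ledge x and +101 mm along ledge y. I also come down a little, to z 150 mm, for a wrist look.

Request:
{"name": "carry_out", "arguments": {
  "plan": [
    {"fingers":1,"dx":0.67,"dy":0.92,"dz":0,"rx":0,"ry":0,"rz":0},
    {"fingers":1,"dx":0.67,"dy":0.92,"dz":0,"rx":0,"ry":0,"rz":0},
    {"fingers":1,"dx":0.67,"dy":0.92,"dz":0,"rx":0,"ry":0,"rz":0},
    {"fingers":1,"dx":0.67,"dy":0.92,"dz":0,"rx":0,"ry":0,"rz":0},
    {"fingers":1,"dx":0.67,"dy":0.92,"dz":0,"rx":0,"ry":0,"rz":0},
    {"fingers":1,"dx":0,"dy":0,"dz":0.8,"rx":0,"ry":0,"rz":0},
    {"fingers":1,"dx":0,"dy":0,"dz":0.8,"rx":0,"ry":0,"rz":0},
    {"fingers":1,"dx":0,"dy":0,"dz":0.8,"rx":0,"ry":0,"rz":0},
    {"fingers":1,"dx":0,"dy":0,"dz":0,"rx":0,"ry":0,"rz":0}
  ]
}}

```text
time_s: 3.9
tool_pos: [0.6551, -0.1448, 0.1481]
tool_rot: [-179.7, -0.1, 103.9]
force: [0.0, -0.2, 0.5]
grip_width: 0.0007
```

```bash
python3 -c "
from h import *
st(); shot('wrist','w1'); shot('top','t1')"
```

```text
t 3.9 ledge xy [  47.1 -185.7] z 148.1 rot [-1.7975e+02 -1.1000e-01  1.0392e+02] F ledge [-0.  -0.2  0.5] w 0.0006502764895896783
```

View pics/w1.png

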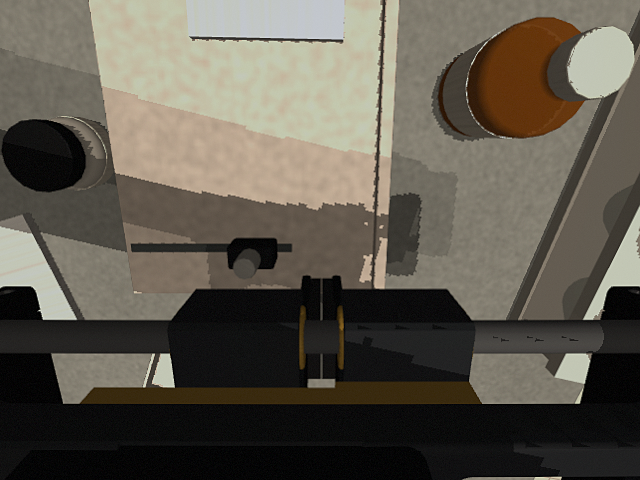

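View pics/t1.png

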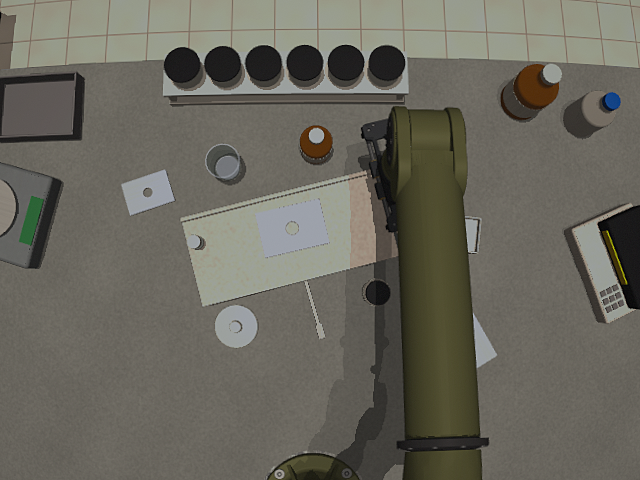

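```bash
python3 -c "
from h import *
c=load('w1')
for n,p,z in [('blk rear',(277,240),.092),('blk front',(229,240),.092),('pin top',(245,264),.111),('slot rear',(292,247),.07),('slot front',(131,247),.07),('ledge corner front',(134,292),.07),('plate L',(191,38),.076),('plate R',(343,41),.076)]: print(n,L(cast(c,p,z))[0].round(1))"
```

```text
blk rear [  19.3 -173.7]
blk front [ -10.9 -173.8]
pin top [   2.5 -182.7]
slot rear [  26.6 -185.3]
slot front [ -85.7 -185.4]
ledge corner front [ -88.5 -219.6]
plate L [-28.7 -56. ]
plate R [ 59.7 -57.8]
```

The wrist view shows the block at about (252,250), 30.2 mm wide, with its rear face at ledge x = 19. My shut fingers reach from 32 to 62, short of the fence at 82. I'll go down 64 mm.

Request:
{"name": "carry_out", "arguments": {
  "plan": [
    {"fingers":1,"dx":0,"dy":0,"dz":0.8,"rx":0,"ry":0,"rz":0},
    {"fingers":1,"dx":0,"dy":0,"dz":0.7,"rx":0,"ry":0,"rz":0},
    {"fingers":1,"dx":0,"dy":0,"dz":0.4,"rx":0,"ry":0,"rz":0},
    {"fingers":1,"dx":0,"dy":0,"dz":0.2,"rx":0,"ry":0,"rz":0},
    {"fingers":1,"dx":0,"dy":0,"dz":0,"rx":0,"ry":0,"rz":0}
  ]
}}

```text
time_s: 4.62
tool_pos: [0.6567, -0.1448, 0.0874]
tool_rot: [-180.0, -0.0, 104.0]
force: [0.3, -0.5, 0.3]
grip_width: 0.0003
```

```bash
python3 -c "
from h import *
st()"
```

```text
t 4.625 ledge xy [  48.7 -186.1] z 87.4 rot [-1.7999e+02 -1.0000e-02  1.0404e+02] F ledge [ 0.1 -0.5  0.3] w 0.00025236222888407457
```

Request:
{"name": "carry_out", "arguments": {
  "plan": [
    {"fingers":1,"dx":0.03,"dy":0,"dz":0.13,"rx":0,"ry":0,"rz":0},
    {"fingers":1,"dx":0,"dy":-0.3,"dz":0,"rx":0,"ry":0,"rz":0},
    {"fingers":1,"dx":0,"dy":-0.3,"dz":0,"rx":0,"ry":0,"rz":0},
    {"fingers":1,"dx":0,"dy":-0.3,"dz":0,"rx":0,"ry":0,"rz":0},
    {"fingers":1,"dx":0,"dy":-0.3,"dz":0,"rx":0,"ry":0,"rz":0},
    {"fingers":1,"dx":0,"dy":0,"dz":0,"rx":0,"ry":0,"rz":0}
  ]
}}

```text
time_s: 5.38
tool_pos: [0.6207, -0.1533, 0.0839]
tool_rot: [-180.0, 0.0, 104.0]
force: [0.2, 1.0, -0.4]
grip_width: 0.0006
```

```bash
python3 -c "
from h import *
st(); shot('wrist','w2')"
```

```text
t 5.375 ledge xy [  11.7 -185.6] z 83.9 rot [-1.7995e+02  3.0000e-02  1.0401e+02] F ledge [ 0.5  0.9 -0.4] w 0.0006047919563835955
```

View pics/w2.png

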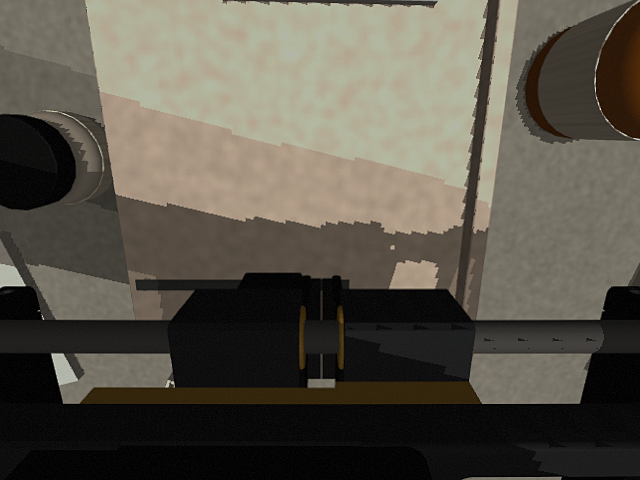

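The block's edge sits against the fingers at (240,280) and the sensed force is small. I keep pushing.

Request:
{"name": "carry_out", "arguments": {
  "plan": [
    {"fingers":1,"dx":0,"dy":-0.3,"dz":0,"rx":0,"ry":0,"rz":0},
    {"fingers":1,"dx":0,"dy":-0.3,"dz":0,"rx":0,"ry":0,"rz":0},
    {"fingers":1,"dx":0,"dy":-0.3,"dz":0,"rx":0,"ry":0,"rz":0},
    {"fingers":1,"dx":0,"dy":-0.3,"dz":0,"rx":0,"ry":0,"rz":0},
    {"fingers":1,"dx":0,"dy":-0.2,"dz":0,"rx":0,"ry":0,"rz":0},
    {"fingers":1,"dx":0,"dy":0,"dz":0,"rx":0,"ry":0,"rz":0}
  ]
}}

```text
time_s: 6.18
tool_pos: [0.5797, -0.1635, 0.0835]
tool_rot: [-179.9, 0.0, 104.0]
force: [0.4, -0.3, -0.2]
grip_width: 0.0005
```

```bash
python3 -c "
from h import *
st()"
```

```text
t 6.175 ledge xy [ -30.5 -185.5] z 83.5 rot [-1.7991e+02  1.0000e-02  1.0402e+02] F ledge [ 0.3 -0.4 -0.2] w 0.0005292789745210136
```

Request:
{"name": "carry_out", "arguments": {
  "plan": [
    {"fingers":1,"dx":0,"dy":-0.15,"dz":0,"rx":0,"ry":0,"rz":0},
    {"fingers":1,"dx":0,"dy":-0.1,"dz":0,"rx":0,"ry":0,"rz":0},
    {"fingers":1,"dx":0,"dy":0,"dz":0,"rx":0,"ry":0,"rz":0}
  ]
}}

```text
time_s: 6.55
tool_pos: [0.573, -0.1649, 0.0835]
tool_rot: [-179.9, -0.0, 104.0]
force: [0.4, 0.2, -0.7]
grip_width: 0.0006
```

```bash
python3 -c "
from h import *
st(); shot('wrist','w3')"
```

```text
t 6.55 ledge xy [ -37.4 -185.3] z 83.5 rot [-179.94   -0.    104.04] F ledge [ 0.4  0.1 -0.7] w 0.0005769591632855866
```

View pics/w3.png

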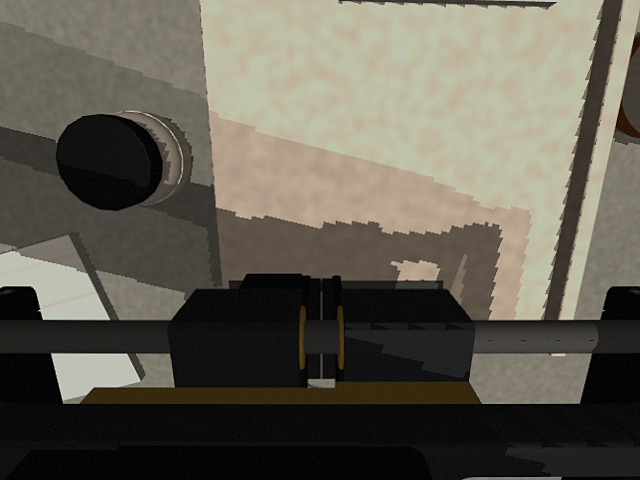

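The block's edge at (240,278) is close to the slot end at (229,284). I go on in small steps until the force rises.

Request:
{"name": "carry_out", "arguments": {
  "plan": [
    {"fingers":1,"dx":0,"dy":-0.1,"dz":0,"rx":0,"ry":0,"rz":0},
    {"fingers":1,"dx":0,"dy":0,"dz":0,"rx":0,"ry":0,"rz":0}
  ]
}}

```text
time_s: 6.85
tool_pos: [0.5704, -0.1654, 0.0836]
tool_rot: [-180.0, -0.0, 104.0]
force: [0.5, 0.4, -1.2]
grip_width: 0.0005
```

Request:
{"name": "carry_out", "arguments": {
  "plan": [
    {"fingers":1,"dx":0,"dy":-0.1,"dz":0,"rx":0,"ry":0,"rz":0},
    {"fingers":1,"dx":0,"dy":0,"dz":0,"rx":0,"ry":0,"rz":0}
  ]
}}

```text
time_s: 7.1
tool_pos: [0.5674, -0.1661, 0.0837]
tool_rot: [-180.0, -0.0, 104.0]
force: [0.5, -0.4, -0.5]
grip_width: 0.0006
```

```bash
python3 -c "
from h import *
st()"
```

```text
t 7.1 ledge xy [ -43.1 -185.1] z 83.7 rot [-1.7998e+02 -1.0000e-02  1.0405e+02] F ledge [ 0.4 -0.5 -0.5] w 0.0006242686669268889
```

Request:
{"name": "carry_out", "arguments": {
  "plan": [
    {"fingers":1,"dx":0,"dy":-0.07,"dz":0,"rx":0,"ry":0,"rz":0},
    {"fingers":1,"dx":0,"dy":0,"dz":0,"rx":0,"ry":0,"rz":0}
  ]
}}

```text
time_s: 7.35
tool_pos: [0.5655, -0.1666, 0.0837]
tool_rot: [-180.0, -0.0, 104.1]
force: [1.0, 1.1, -0.4]
grip_width: 0.0005
```

Request:
{"name": "carry_out", "arguments": {
  "plan": [
    {"fingers":1,"dx":0,"dy":-0.07,"dz":0,"rx":0,"ry":0,"rz":0},
    {"fingers":1,"dx":0,"dy":0,"dz":0,"rx":0,"ry":0,"rz":0}
  ]
}}

```text
time_s: 7.6
tool_pos: [0.5649, -0.1667, 0.0838]
tool_rot: [179.8, 0.0, 104.1]
force: [5.8, 0.5, -2.7]
grip_width: 0.0004
```

Request:
{"name": "carry_out", "arguments": {
  "plan": [
    {"fingers":1,"dx":0,"dy":-0.07,"dz":0,"rx":0,"ry":0,"rz":0},
    {"fingers":1,"dx":0,"dy":0,"dz":0,"rx":0,"ry":0,"rz":0}
  ]
}}

```text
time_s: 7.85
tool_pos: [0.5648, -0.1668, 0.084]
tool_rot: [179.6, 0.1, 104.1]
force: [10.1, 1.5, -6.6]
grip_width: 0.0003
```

```bash
python3 -c "
from h import *
st()
c=shot('wrist','w4'); cv2.imwrite('pics/w4c.png',cv2.resize(cv2.imread('pics/w4.png')[240:320,200:380],None,fx=4,fy=4))"
```

```text
t 7.85 ledge xy [ -45.8 -185.1] z 84.0 rot [1.7959e+02 6.0000e-02 1.0411e+02] F ledge [10.2 -1.  -6.6] w 0.00027493367263168146
```

View pics/w4c.png

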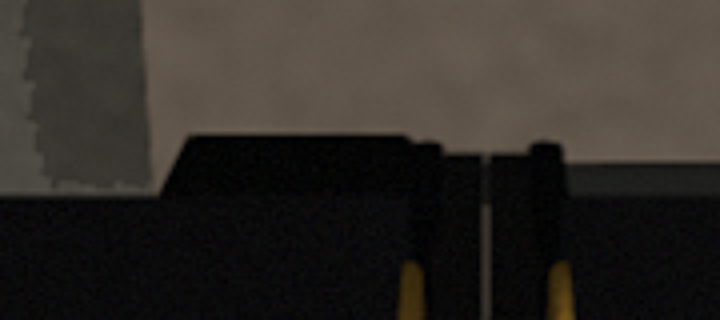

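The force rose to 10 N with the TCP stalled at ledge x = -45.8, so the stop is at its hard limit. The crop shows it at the front end. I back off, rise, and move behind the plate's +y end with the fingers part open.

Request:
{"name": "carry_out", "arguments": {
  "plan": [
    {"fingers":1,"dx":0,"dy":0.4,"dz":0,"rx":0,"ry":0,"rz":0},
    {"fingers":1,"dx":0,"dy":0,"dz":-1,"rx":0,"ry":0,"rz":0},
    {"fingers":1,"dx":0,"dy":0,"dz":-1,"rx":0,"ry":0,"rz":0},
    {"fingers":0,"dx":0,"dy":0,"dz":-0.8,"rx":0,"ry":0,"rz":0},
    {"fingers":0,"dx":1,"dy":0.2,"dz":0,"rx":0,"ry":0,"rz":0},
    {"fingers":0,"dx":1,"dy":0.2,"dz":0,"rx":0,"ry":0,"rz":0},
    {"fingers":0,"dx":1,"dy":0.2,"dz":0,"rx":0,"ry":0,"rz":0},
    {"fingers":0,"dx":1,"dy":0.2,"dz":0,"rx":0,"ry":0,"rz":0},
    {"fingers":0,"dx":1,"dy":0.2,"dz":0,"rx":0,"ry":0,"rz":0},
    {"fingers":0,"dx":1,"dy":0.2,"dz":0,"rx":0,"ry":0,"rz":0},
    {"fingers":0,"dx":1,"dy":0.2,"dz":0,"rx":0,"ry":0,"rz":0},
    {"fingers":0,"dx":1,"dy":0.2,"dz":0,"rx":0,"ry":0,"rz":0}
  ]
}}

```text
time_s: 9.4
tool_pos: [0.561, 0.0799, 0.1676]
tool_rot: [-179.9, 0.1, 104.0]
force: [-0.2, -0.0, 0.6]
grip_width: 0.0433
```

```bash
python3 -c "
from h import *
st()
shot('scene','s5')"
```

```text
t 9.4 ledge xy [10.2 55.2] z 167.6 rot [-1.7989e+02  6.0000e-02  1.0402e+02] F ledge [-0.2  0.   0.6] w 0.04328964565943856
```

View pics/s5.png

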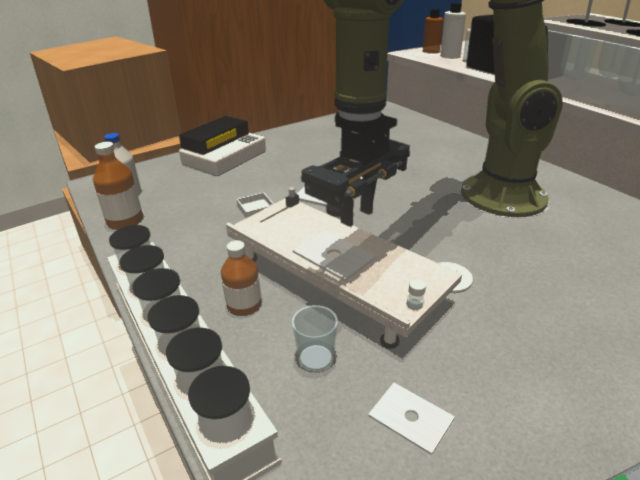

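The scene view shows the stop now at the front slot end, at (292,198), and everything else in place. I continue to y ≈ 98 and go down.

Request:
{"name": "carry_out", "arguments": {
  "plan": [
    {"fingers":0,"dx":0.75,"dy":0.1,"dz":0,"rx":0,"ry":0,"rz":0},
    {"fingers":0,"dx":0.72,"dy":0.1,"dz":0,"rx":0,"ry":0,"rz":0},
    {"fingers":0,"dx":0,"dy":0,"dz":0.9,"rx":0,"ry":0,"rz":0},
    {"fingers":0,"dx":0,"dy":0,"dz":0.9,"rx":0,"ry":0,"rz":0},
    {"fingers":0,"dx":0,"dy":0,"dz":0.6,"rx":0,"ry":0,"rz":0},
    {"fingers":0,"dx":0,"dy":0,"dz":0.2,"rx":0,"ry":0,"rz":0},
    {"fingers":0,"dx":0,"dy":0,"dz":0.1,"rx":0,"ry":0,"rz":0},
    {"fingers":0,"dx":0,"dy":0,"dz":0,"rx":0,"ry":0,"rz":0}
  ]
}}

```text
time_s: 10.45
tool_pos: [0.5571, 0.124, 0.0873]
tool_rot: [179.9, 0.0, 104.0]
force: [0.4, -0.1, 0.1]
grip_width: 0.0436
```

```bash
python3 -c "
from h import *
st(); shot('scene','s6'); shot('wrist','w6')
cv2.imwrite('pics/s6c.png',cv2.resize(cv2.imread('pics/s6.png')[170:330,220:480],None,fx=3,fy=3,interpolation=cv2.INTER_CUBIC))"
```

```text
t 10.45 ledge xy [17.1 98.8] z 87.3 rot [1.7995e+02 1.0000e-02 1.0405e+02] F ledge [ 0.4 -0.2  0.1] w 0.04357371999085184
```

View pics/s6c.png

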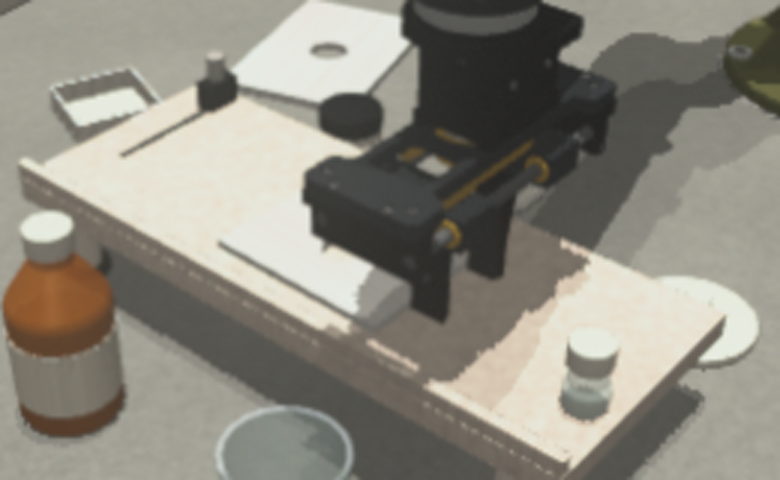

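View pics/w6.png

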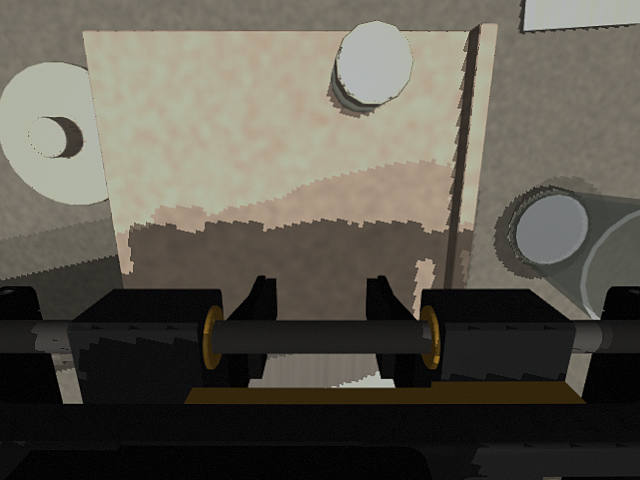

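The fingers stand clear behind the plate's trailing edge and the vial is well away. I go down to about 73 mm, checking the force.

Request:
{"name": "carry_out", "arguments": {
  "plan": [
    {"fingers":0,"dx":0,"dy":0,"dz":0.2,"rx":0,"ry":0,"rz":0},
    {"fingers":0,"dx":0,"dy":0,"dz":0.15,"rx":0,"ry":0,"rz":0},
    {"fingers":0,"dx":0,"dy":0,"dz":0,"rx":0,"ry":0,"rz":0},
    {"fingers":0,"dx":0,"dy":0,"dz":0.07,"rx":0,"ry":0,"rz":0},
    {"fingers":0,"dx":0,"dy":0,"dz":0,"rx":0,"ry":0,"rz":0}
  ]
}}

```text
time_s: 11.18
tool_pos: [0.5566, 0.1239, 0.0739]
tool_rot: [-180.0, 0.0, 104.1]
force: [0.0, -0.2, 0.4]
grip_width: 0.0435
```

```bash
python3 -c "
from h import *
st()"
```

```text
t 11.175 ledge xy [16.5 98.9] z 73.9 rot [-179.99    0.    104.05] F ledge [-0.  -0.2  0.4] w 0.04353623937888196
```

Request:
{"name": "carry_out", "arguments": {
  "plan": [
    {"fingers":0,"dx":-0.1,"dy":0,"dz":0.05,"rx":0,"ry":0,"rz":0},
    {"fingers":0,"dx":-0.2,"dy":0,"dz":0,"rx":0,"ry":0,"rz":0},
    {"fingers":0,"dx":-0.2,"dy":0,"dz":0,"rx":0,"ry":0,"rz":0},
    {"fingers":0,"dx":-0.2,"dy":0,"dz":0,"rx":0,"ry":0,"rz":0},
    {"fingers":0,"dx":-0.2,"dy":0,"dz":0,"rx":0,"ry":0,"rz":0},
    {"fingers":0,"dx":-0.2,"dy":0,"dz":0,"rx":0,"ry":0,"rz":0},
    {"fingers":0,"dx":-0.2,"dy":0,"dz":0,"rx":0,"ry":0,"rz":0},
    {"fingers":0,"dx":-0.2,"dy":0,"dz":0,"rx":0,"ry":0,"rz":0},
    {"fingers":0,"dx":0,"dy":0,"dz":0,"rx":0,"ry":0,"rz":0}
  ]
}}

```text
time_s: 12.3
tool_pos: [0.5679, 0.0791, 0.0725]
tool_rot: [-180.0, 0.1, 104.0]
force: [-0.0, -1.3, 0.1]
grip_width: 0.0438
```

```bash
python3 -c "
from h import *
st(); shot('scene','s7'); shot('top','t7')
cv2.imwrite('pics/s7c.png',cv2.resize(cv2.imread('pics/s7.png')[170:330,220:480],None,fx=3,fy=3,interpolation=cv2.INTER_CUBIC))"
```

```text
t 12.3 ledge xy [16.7 52.7] z 72.5 rot [-1.8000e+02  5.0000e-02  1.0399e+02] F ledge [-0.3 -1.3  0.1] w 0.043781115200087775
```

View pics/s7c.png

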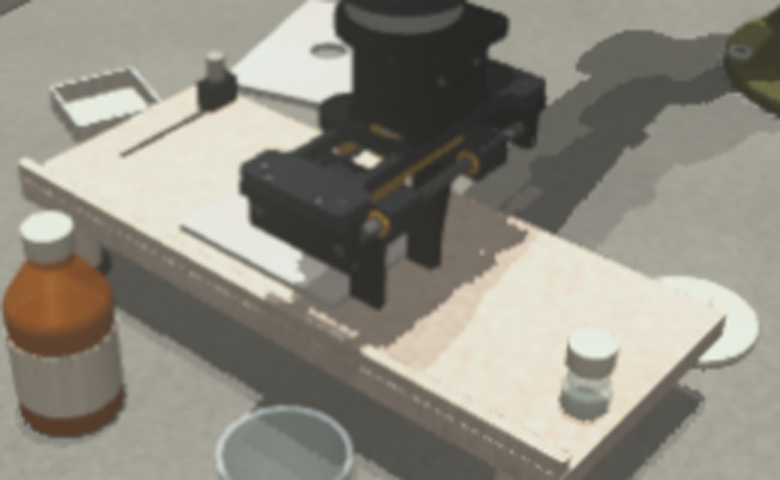

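View pics/t7.png

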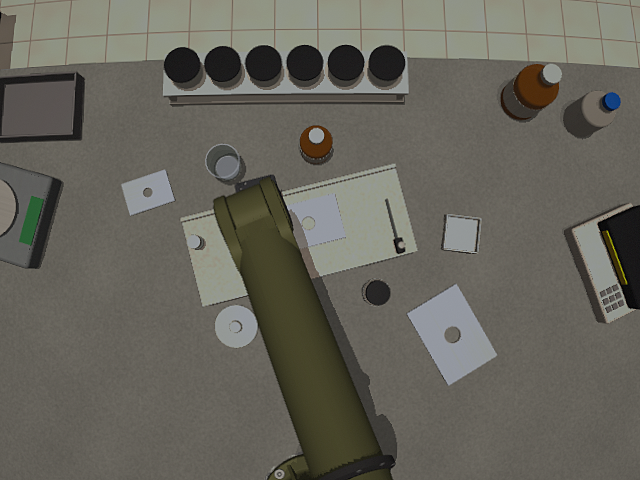

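The plate is sliding ahead of the fingers: its leading edge in the top view now runs from (336,194) to (347,239). The stop is at its front end, at (399,245). I check position and heading.

```bash
cat >> h.py <<'E'
def lead(fn, x0=None):
    c=load(fn); im=c['color'].astype(int)
    ks=[k for k in plates(c)]
    best=None
    for k in ks:
        w=L(cast(c,k.reshape(-1,2),.076)); ctr=w.mean(0)
        if -60<ctr[0]<100 and -300<ctr[1]<150:
            pts=w
            # leading edge: for bins in x, min y
            xs=np.arange(np.percentile(w[:,0],1)+8,np.percentile(w[:,0],99)-8,4)
            e=[(x,pts[np.abs(pts[:,0]-x)<3][:,1].min()) for x in xs if (np.abs(pts[:,0]-x)<3).any()]
            e=np.array(e); a,b=np.polyfit(e[:,0],e[:,1],1)
            print('lead edge y at mid',round(a*e[:,0].mean()+b,1),'slope deg',round(np.degrees(np.arctan(a)),2),'x range',w[:,0].min().round(1),w[:,0].max().round(1),'y range',w[:,1].min().round(1),w[:,1].max().round(1))
E
python3 -c "
from h import *
lead('top0'); lead('t7')
c=load('t7'); print(L(cast(c,(400,243),.092)))"
```

```text
lead edge y at mid -54.6 slope deg -1.33 x range -30.7 61.2 y range -55.9 74.6
lead edge y at mid -87.7 slope deg 0.14 x range -28.2 61.5 y range -88.1 9.1
[[ -67.49757267 -186.69657291]]
```

The plate is now straight (0.14°). The TCP runs 10.4 mm behind its trailing edge, so the goal is TCP y ≈ -123, which is 176 mm on. I push 135 mm first.

Request:
{"name": "carry_out", "arguments": {
  "plan": [
    {"fingers":0,"dx":-0.2,"dy":0,"dz":0,"rx":0,"ry":0,"rz":0},
    {"fingers":0,"dx":-0.3,"dy":0,"dz":0,"rx":0,"ry":0,"rz":0},
    {"fingers":0,"dx":-0.4,"dy":0,"dz":0,"rx":0,"ry":0,"rz":0},
    {"fingers":0,"dx":-0.5,"dy":0,"dz":0,"rx":0,"ry":0,"rz":0},
    {"fingers":0,"dx":-0.5,"dy":0,"dz":0,"rx":0,"ry":0,"rz":0},
    {"fingers":0,"dx":-0.5,"dy":0,"dz":0,"rx":0,"ry":0,"rz":0},
    {"fingers":0,"dx":-0.5,"dy":0,"dz":0,"rx":0,"ry":0,"rz":0},
    {"fingers":0,"dx":-0.5,"dy":0,"dz":0,"rx":0,"ry":0,"rz":0},
    {"fingers":0,"dx":-0.5,"dy":0,"dz":0,"rx":0,"ry":0,"rz":0},
    {"fingers":0,"dx":-0.4,"dy":0,"dz":0,"rx":0,"ry":0,"rz":0},
    {"fingers":0,"dx":-0.2,"dy":0,"dz":0,"rx":0,"ry":0,"rz":0},
    {"fingers":0,"dx":0,"dy":0,"dz":0,"rx":0,"ry":0,"rz":0}
  ]
}}

```text
time_s: 13.9
tool_pos: [0.6004, -0.0519, 0.0723]
tool_rot: [-180.0, 0.1, 104.0]
force: [0.6, 0.4, 0.3]
grip_width: 0.0434
```

```bash
python3 -c "
from h import *
st(); shot('top','t8');shot('scene','s8'); lead('t8')
cv2.imwrite('pics/t8c.png',cv2.resize(cv2.imread('pics/t8.png')[150:320,250:500],None,fx=3,fy=3))
cv2.imwrite('pics/s8c.png',cv2.resize(cv2.imread('pics/s8.png')[170:330,220:480],None,fx=3,fy=3,interpolation=cv2.INTER_CUBIC))"
```

```text
t 13.9 ledge xy [ 16.5 -82.3] z 72.3 rot [-1.7998e+02  7.0000e-02  1.0401e+02] F ledge [0.7 0.2 0.3] w 0.043433466591422915
lead edge y at mid -223.1 slope deg -0.25 x range -28.5 61.4 y range -223.7 -179.6
```

View pics/t8c.png

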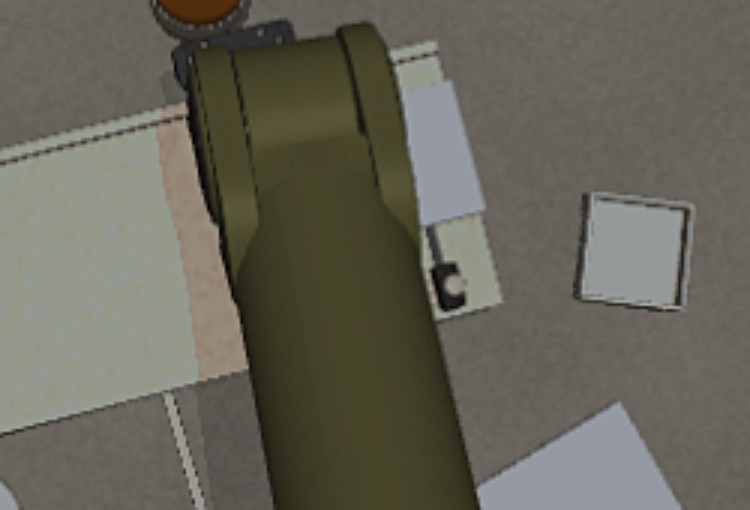

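View pics/s8c.png

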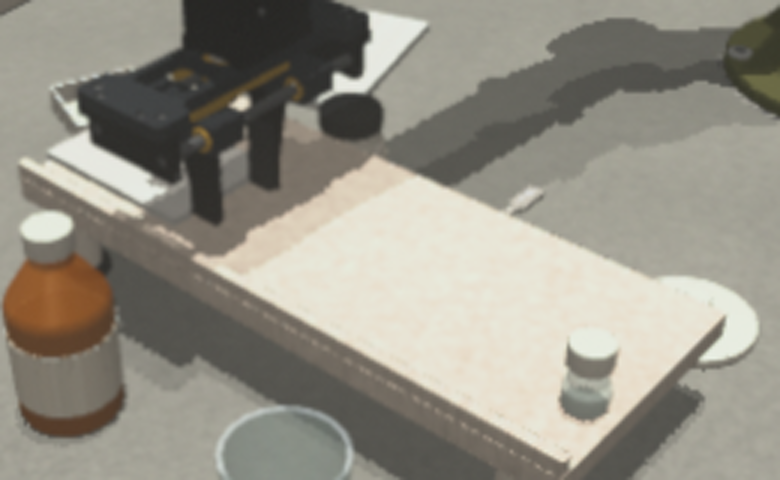

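The leading edge is at y = -223, just past the ledge end, with the plate straight and the stop clear of it. About 40 mm remain, so I push 38 mm gently.

Request:
{"name": "carry_out", "arguments": {
  "plan": [
    {"fingers":0,"dx":-0.18,"dy":0,"dz":0,"rx":0,"ry":0,"rz":0},
    {"fingers":0,"dx":-0.18,"dy":0,"dz":0,"rx":0,"ry":0,"rz":0},
    {"fingers":0,"dx":-0.18,"dy":0,"dz":0,"rx":0,"ry":0,"rz":0},
    {"fingers":0,"dx":-0.18,"dy":0,"dz":0,"rx":0,"ry":0,"rz":0},
    {"fingers":0,"dx":-0.18,"dy":0,"dz":0,"rx":0,"ry":0,"rz":0},
    {"fingers":0,"dx":-0.18,"dy":0,"dz":0,"rx":0,"ry":0,"rz":0},
    {"fingers":0,"dx":-0.18,"dy":0,"dz":0,"rx":0,"ry":0,"rz":0},
    {"fingers":0,"dx":0,"dy":0,"dz":0,"rx":0,"ry":0,"rz":0}
  ]
}}

```text
time_s: 15.0
tool_pos: [0.6098, -0.0884, 0.0726]
tool_rot: [180.0, 0.0, 104.0]
force: [-0.3, -0.1, -0.4]
grip_width: 0.0436
```

```bash
python3 -c "
from h import *
st(); shot('top','t9'); lead('t9')"
```

```text
t 15.0 ledge xy [  16.8 -120. ] z 72.6 rot [1.7999e+02 5.0000e-02 1.0400e+02] F ledge [-0.3 -0.  -0.4] w 0.04359283264932443
```

By the TCP reading the overhang is about 40.5 mm. I push 3 mm more, then back off along +y, rise, and look.

Request:
{"name": "carry_out", "arguments": {
  "plan": [
    {"fingers":0,"dx":-0.1,"dy":0,"dz":0,"rx":0,"ry":0,"rz":0},
    {"fingers":0,"dx":0,"dy":0,"dz":0,"rx":0,"ry":0,"rz":0},
    {"fingers":0,"dx":0.2,"dy":0,"dz":0,"rx":0,"ry":0,"rz":0},
    {"fingers":0,"dx":0.4,"dy":0,"dz":0,"rx":0,"ry":0,"rz":0},
    {"fingers":0,"dx":0,"dy":0,"dz":-0.5,"rx":0,"ry":0,"rz":0},
    {"fingers":0,"dx":0,"dy":0,"dz":-1,"rx":0,"ry":0,"rz":0},
    {"fingers":0,"dx":0,"dy":0,"dz":-1,"rx":0,"ry":0,"rz":0},
    {"fingers":0,"dx":1,"dy":0,"dz":-1,"rx":0,"ry":0,"rz":0},
    {"fingers":0,"dx":1,"dy":0,"dz":-1,"rx":0,"ry":0,"rz":0},
    {"fingers":0,"dx":1,"dy":0,"dz":0,"rx":0,"ry":0,"rz":0},
    {"fingers":0,"dx":1,"dy":0,"dz":0,"rx":0,"ry":0,"rz":0},
    {"fingers":0,"dx":1,"dy":0,"dz":0,"rx":0,"ry":0,"rz":0}
  ]
}}

```text
time_s: 16.55
tool_pos: [0.5695, 0.0737, 0.209]
tool_rot: [179.9, 0.1, 104.1]
force: [-0.5, -0.4, -0.0]
grip_width: 0.0436
```

Request:
{"name": "carry_out", "arguments": {
  "plan": [
    {"fingers":0,"dx":1,"dy":0,"dz":0,"rx":0,"ry":0,"rz":0},
    {"fingers":0,"dx":1,"dy":0,"dz":0,"rx":0,"ry":0,"rz":0},
    {"fingers":0,"dx":1,"dy":0,"dz":0,"rx":0,"ry":0,"rz":0},
    {"fingers":0,"dx":0,"dy":0,"dz":0,"rx":0,"ry":0,"rz":0}
  ]
}}

```text
time_s: 17.05
tool_pos: [0.5468, 0.1634, 0.209]
tool_rot: [179.9, -0.0, 104.4]
force: [0.9, -0.8, 1.2]
grip_width: 0.0434
```

```bash
python3 -c "
from h import *
st(); shot('top','t10'); shot('scene','s10')
c=load('t10')
for k in plates(c): print(cv2.boundingRect(k))
lead('t10')
for k in plates(c):
  w=L(cast(c,k.reshape(-1,2),.076))
  if -60<w.mean(0)[0]<100 and -300<w.mean(0)[1]<0: r=cv2.minAreaRect(w.astype(np.float32)); print(r)
cv2.imwrite('pics/t10c.png',cv2.resize(cv2.imread('pics/t10.png')[150:320,250:500],None,fx=3,fy=3))
"
```

```text
t 17.05 ledge xy [ 16.6 139.6] z 209.0 rot [ 1.7990e+02 -3.0000e-02  1.0437e+02] F ledge [ 0.7 -1.   1.2] w 0.04344683772303075
(408, 284, 88, 100)
(446, 218, 31, 33)
(357, 172, 73, 59)
lead edge y at mid -261.9 slope deg 0.17 x range -28.5 61.8 y range -262.4 -132.6
((16.570201873779297, -197.46392822265625), (90.33928680419922, 129.6910858154297), 0.12806391716003418)
```

View pics/t10c.png

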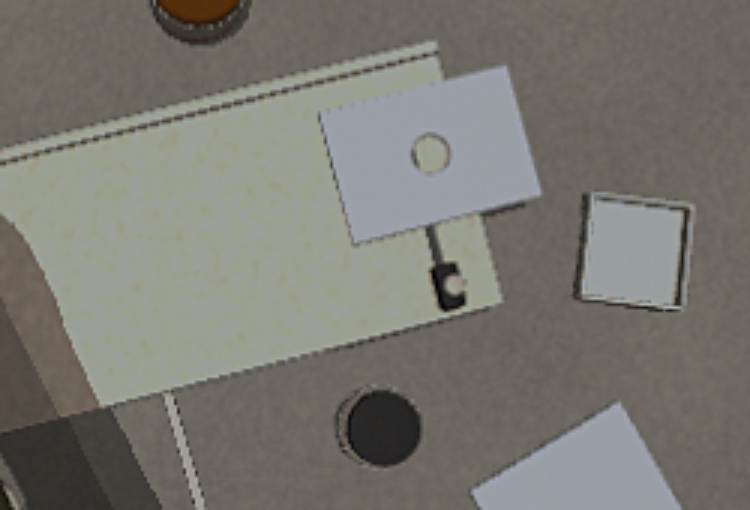

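View pics/s10.png

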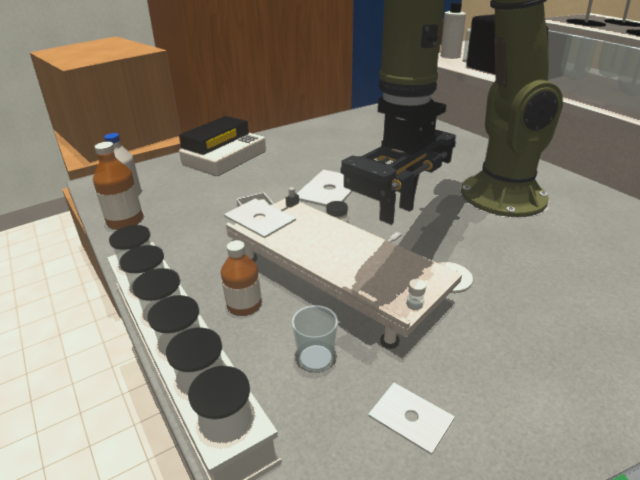

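```bash
python3 -c "
from h import *
c=load('t10'); d=load('top0')
print('pin',L(cast(c,(401.7,245),.111)),'before',L(cast(d,(392.2,209.2),.111)))
print('block front edge',L(cast(c,(250+452/3,150+311/3),.07)))
g0=cv2.imread('pics/scene0.png').astype(int); print(ticket.sign_off())"
```

```text
pin [[ -72.14543475 -185.96193087]] before [[  -1.11853054 -186.02032506]]
block front edge [[ -88.10569951 -185.92278516]]
the job is handed in; nothing more can be done
None
```

The stop is fully aside and the plate sticks out about a third of its length past the stop end. I handed the job in at about 17 s of the 54 s allowed, with the arm raised clear of everything.

**What I did:** With the fingers shut, I pushed the stop from behind until it met its hard limit. The TCP stalled there and the force rose to about 10 N. Then I lowered the part-open fingers behind the plate's rear edge and pushed it flat along the ledge, touching it with both fingers. Measured forces while pushing the plate were about 1 N.

**Last checks:**
- **Plate:** the final top view gives 90.3 x 129.7 mm, matching the plate you described. It overhangs the end by about 42 mm (a third is 43.3 mm), is within about 0.2° of straight, and about 20 mm clear of the fence.
- **Stop:** the top view puts its pin at ledge x = -72 mm, against an expected -70 mm, which is within the 2 mm calibration.
- **Other things:** by eye in the pictures, nothing else had moved. I did not measure the other objects again.

**Disagreement:** at the start the pin measured at x = -1 mm (top view) and +2.5 mm (wrist view), not the stated 10 mm. Pushing to the hard limit made this irrelevant. Once, mid-push, the camera did not pick up the plate because the arm hid it, so I used the TCP reading for that step and confirmed with the final view.

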